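# Close the gap in the firebrick heat screen

### The job

On this jeweller's casting bench a row of upright firebricks stands in a low steel channel as a heat screen, and one brick is missing. Take the loose brick that is the same size as those in the row (not the short half brick or the wide slab) and lower it gently into the gap, so that it stands upright on the channel's floor, in line with the others and about midway between its two neighbours, and let it go. Do not shift or tip the bricks on either side of the gap.

Things in the scene. Friction and masses are not known exactly. Their poses are not given: they have to be found in the camera images.
- spare_brick: The spare brick, standing loose on the bench between the robot and the channel: an upright buff firebrick, 32 (x) by 60 (y) by 100 (z) mm, 0.25 to 0.46 kg, edges rounded 3 mm. Origin at the centre of its underside, x across its thickness, y along its width, z up. Two other loose pieces stand roughly in line with it, at least 120 mm away centre to centre: a half brick 55 mm tall and a slab 95 mm wide. It may be put in either way round.
- gap (a point): The middle of the gap, on the upper face of the channel's floor (6 mm above the bench). x runs across the channel, y along the row, z up. The fixed steel channel is 400 mm long and 50 mm wide inside between two lips 3 mm thick whose tops are 14 mm above the bench (8 mm above the floor). The gap between the neighbouring bricks is 80 mm along y; the row's tops are 106 mm above the bench; in front of and behind the row is free room for fingers.
- left_brick: The neighbour on the gap's +y side, standing loose in the channel with its centre 70 mm from the gap's middle: an upright buff firebrick, 32 (x) by 60 (y) by 100 (z) mm, 0.25 to 0.46 kg, edges rounded 3 mm. Origin at the centre of its underside, x across its thickness, y along its width, z up. Another like it stands 70 mm farther out.
- right_brick: The neighbour on the gap's -y side, standing loose in the channel with its centre 70 mm from the gap's middle: an upright buff firebrick, 32 (x) by 60 (y) by 100 (z) mm, 0.25 to 0.46 kg, edges rounded 3 mm. Origin at the centre of its underside, x across its thickness, y along its width, z up. Another like it stands 70 mm farther out.
Mind the look-alikes: they are no part of the job. Leave any yellow look-alike of the spare_brick alone.

How it is judged:
By the outcome, as a careful person would: the job done as asked, in the order asked, and still so for the second after the job is handed in, with the robot touching nothing.
It also fails if it takes over 38 s, if anything falls off the work surface, if the arm or the gripper's body presses on something with over 40 N, if the wrist force passes 120 N, or if a joint passes its speed limit or range.

### The arm

A 6-joint arm with a two-finger parallel gripper is mounted at the origin on the work surface. World frame = base frame: x ahead of the robot, y to its left, z up, the work surface at z = 0. Lengths are in m, angles in rad, forces in N, time in s.
With the tool pointing down it reaches from about 0.3 to 0.875 m from the base axis. Payload 6.4 kg.
Tool frame: the origin (TCP) lies where the fingers leave the gripper's body, on its centre line; the fingertips stand 73 mm ahead of it and the grasp point (between the pads) lies 54 mm ahead of it; z points along the fingers, y is the line along which they close (so a half turn about z gives the same grasp; the last joint's range is limited). The gripper opens to 85 mm and grips with 20 to 120 N. Pads are 22 mm wide; open, the fingers measure 114 mm over their backs; the gripper's body (76 mm by 85 mm) begins 54 mm behind the grasp point. The pads swing forward as they close: fully open they stand 13 mm farther back than shut.
Start: joints at [-1.481, 0.181, 1.607, -0, 1.354, -0.206], TCP at [0.168, -0.55, 0.304] pointing down, gripper open.
Joint ranges: [-2.99, 2.99], [-0.89, 2.07], [0.3, 2.58], [-1.14, 4.28], [0, 2.63], [-3.12, 3.12]. Speed limits (rad/s): [2.57, 2.57, 3.01, 3.14, 3.14, 3.14].

### API

Orientations are given as a unit quaternion [w, x, y, z].
In Python, from bench import ctrl gives the robot as it stands.
- The arm moves only by the tool carry_out, never from a script. Its argument "steps" is one flat list of numbers, 7 for each row, row after row: the shift along the tool's x, y, z in m, then the turn, a rotation vector about the tool's x, y, z in rad, then the opening, from 0 (shut) to 1 (fully open). In form: [dx, dy, dz, wx, wy, wz, claw, dx, dy, dz, wx, wy, wz, claw, ...]. A call has 1 to 20 rows; each row is the pose to reach, as a shift and turn from the pose commanded when the call began, along the tool's axes at that moment; what a row does not reach only later rows make up. A row lasts 1/10 s, in which the tool goes at most 50 mm and 8.59 degrees, less where a joint would pass 70% of its speed; a pose out of reach is approached as far as the arm can. A call with a gripper value outside its range is refused whole. The fingers move at their own pace and stop on an object; the grip force is fixed at half the most. Time passes only in rows, so rows that repeat a pose let the fingers close. It gives the time, the measured TCP pose, the force, the opening and the grip force at its end, in the units of the state.
- ctrl.get_obs(): the state, without advancing time (a new reading comes with each control period).
- ctrl.camera(name): name is "side" or "top"; returns the picture (384x512x3 uint8, red, green, blue); there is no depth.
- ctrl.camera_params(name): a dict with "vertical_fov" (degrees; the focal length in pixels is half the picture's height over the tangent of half this angle, whatever the lens; pixels are square), "cx", "cy" (the principal point, pixels), "cam_to_world" (4x4, takes a point from camera to world coordinates). Camera axes: x right, y down, z forward; pixel columns grow to the right and rows downward; lengths in m; the calibration is good to about 2 mm. A picture is of the moment at which its call begins. camera_params takes no time and is no camera call.
- ctrl.hand_in(): hands the job in; it is judged then, once.
The state is a dict: "time_s": time; "q": joint angles; "dq": joint speeds; "joint_efforts": joint torques, N m; "eef_pos": TCP position; "eef_rot": TCP orientation; "wrist_force": force on the tool from outside, world axes, zero at the start; "torque": the same for the moment, N m; "opening": opening from 0.0 (shut) to 1.0 (fully open); "grasp_force": force on a finger pad.
Only numpy, scipy, OpenCV 4.12 (cv2) and the standard library are available. Lean on these libraries where they do the work, as an engineer would, in place of code of your own. Each camera call takes 0.05 s, during which the arm holds its last target. There are 200 camera calls.

## Working session

There is one attempt and no reset: what is moved stays moved. The work goes in short steps, Python scripts to look and compute and a tool call to move; the robot and the scene stay as the last step left them, time stands still between calls to the robot, and variables do not carry over. Pictures are saved under pics/ and viewed, at most 10 in all, crops included, and the job is handed in when it is done.

Besides the shell and the picture viewer there is one more tool, called by a JSON object that holds its "op" and its "data", one argument or row to a line. carry_out: Moves the arm, as the interface text tells. Its arguments: {"type":"object","properties":{"steps":{"type":"array"}},"required":["steps"]}

```bash
mkdir -p pics; python3 - <<'E'
from bench import ctrl
import cv2
for n in("top","side"):
    cv2.imwrite(f"pics/{n}0.png",ctrl.camera(n)[:,:,::-1]); print(ctrl.camera_params(n))
print(ctrl.get_obs())
E
```

```text
{'vertical_fov': 45.11717115677884, 'cx': 262.0848907891858, 'cy': 194.7025149745723, 'cam_to_world': array([[-0.10655792, -0.97431196,  0.19839761,  0.38135534],
       [-0.99429871,  0.10520425, -0.01738246,  0.00803239],
       [-0.00393633, -0.19911872, -0.97996747,  0.76962014],
       [ 0.        ,  0.        ,  0.        ,  1.        ]])}
{'vertical_fov': 45.20947779358589, 'cx': 259.79227244844617, 'cy': 198.19296193912632, 'cam_to_world': array([[ 0.99765774, -0.02843693,  0.06221234,  0.45239005],
       [-0.06604896, -0.63704095,  0.76799503, -0.71615835],
       [ 0.01779239, -0.77030524, -0.63742706,  0.61165925],
       [ 0.        ,  0.        ,  0.        ,  1.        ]])}
{'time_s': 0.1, 'q': array([-1.48130586e+00,  1.81496304e-01,  1.60787372e+00,  3.03644360e-05,
        1.35376584e+00, -2.06293900e-01]), 'dq': array([-2.95280654e-05, -1.17979031e-03, -2.01322912e-03,  4.33396361e-05,
       -2.86918490e-04, -5.62913359e-05]), 'joint_efforts': array([-8.85555642e-05, -4.45880842e+01, -3.52239811e+01, -1.67270114e-04,
        4.21716250e-03,  4.60323031e-05]), 'eef_pos': array([ 0.1676013 , -0.54965573,  0.30307409]), 'eef_rot': array([-7.69424945e-04,  9.89084058e-01,  1.47350367e-01,  5.98357444e-05]), 'wrist_force': array([ 0.31729589,  0.72284712, -0.59098375]), 'torque': array([ 0.02407132, -0.01899352, -0.03572544]), 'grasp_force': 0.0, 'opening': 0.9992967360670513}
```

View pics/top0.png

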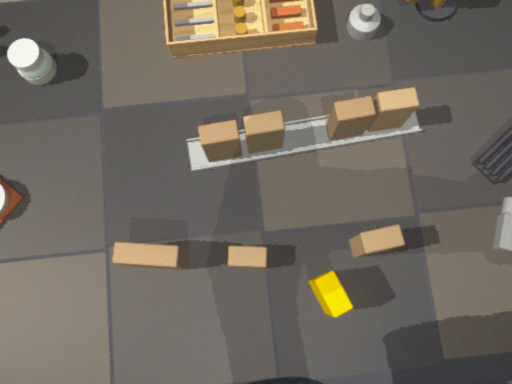

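View pics/side0.png

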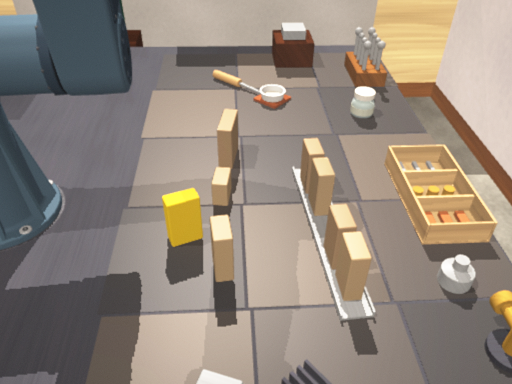

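Loose pieces in the top view are a wide slab (147,255), a short half brick (247,257), a buff full-height narrow brick (377,240) and a yellow look-alike (331,293). The buff brick at (377,240), side (222,248), fits the description. I'll confirm it in an enlarged crop.

```bash
python3 - <<'E'
import cv2
t=cv2.imread("pics/top0.png");s=cv2.imread("pics/side0.png")
cv2.imwrite("pics/t1.png",cv2.resize(t[80:270,185:435],None,fx=3.15,fy=3.15,interpolation=cv2.INTER_CUBIC))
cv2.imwrite("pics/s1.png",cv2.resize(s[130:315,155:380],None,fx=3.2,fy=3.2,interpolation=cv2.INTER_CUBIC))
E
```

```text
(no output)
```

View pics/t1.png

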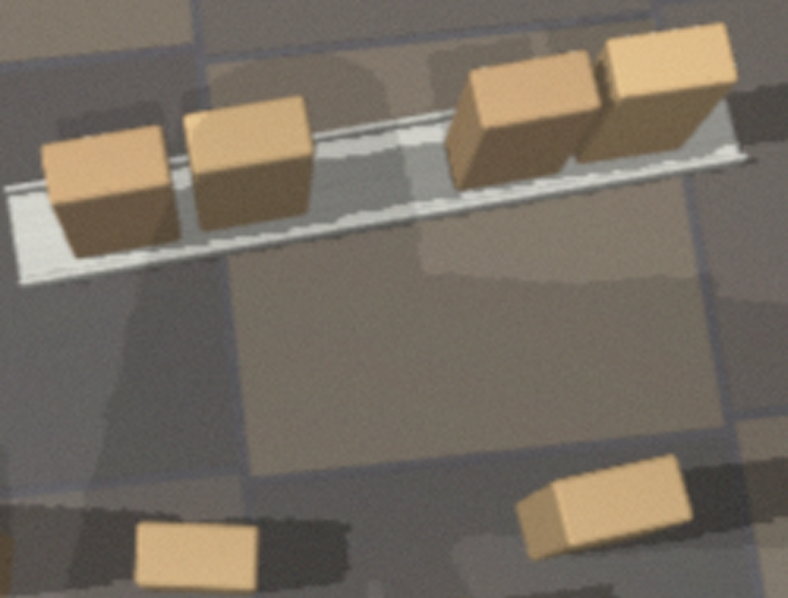

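View pics/s1.png

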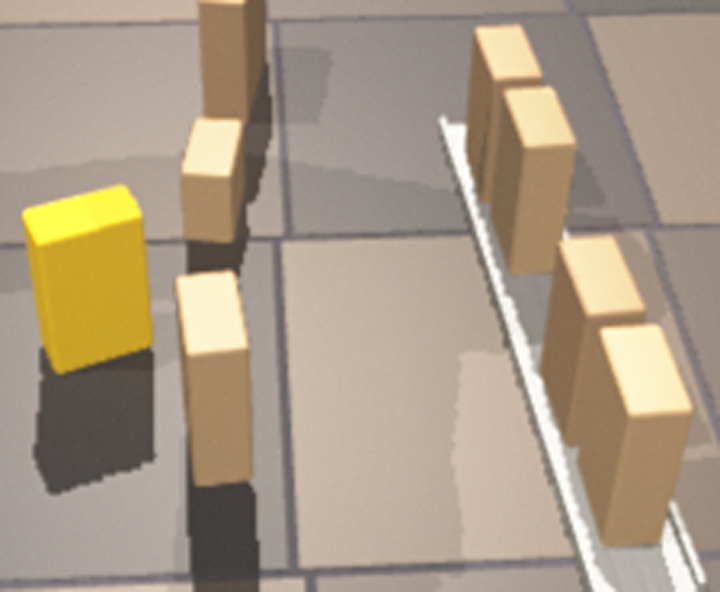

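The crops confirm it: the buff brick (top ≈(383,239)) is full height and 60 mm wide. The gap lies between the row's inner bricks, at about (265,122) and (352,108).

```bash
cat > h.py <<'E'
from bench import ctrl
import numpy as np
def ray(n,px,z):
    p=ctrl.camera_params(n);f=192/np.tan(np.radians(p["vertical_fov"]/2));M=p["cam_to_world"]
    px=np.atleast_2d(px).astype(float)
    d=np.c_[(px[:,0]-p["cx"])/f,(px[:,1]-p["cy"])/f,np.ones(len(px))]@M[:3,:3].T
    return M[:3,3]+d*((z-M[2,3])/d[:,2])[:,None]
def proj(n,P):
    p=ctrl.camera_params(n);f=192/np.tan(np.radians(p["vertical_fov"]/2));M=p["cam_to_world"]
    c=(np.atleast_2d(P)-M[:3,3])@M[:3,:3]; return c[:,:2]/c[:,2:]*f+[p["cx"],p["cy"]]
E
python3 - <<'E'
from h import *
np.set_printoptions(precision=4,suppress=True)
A=lambda a,k,o:(np.array(a)+.5)/k-.5+o
T={"spare":[(552,485),(676,455),(692,517),(570,548)],"L":[(184,115),(302,97),(313,153),(193,175)],"R":[(470,72),(586,52),(600,105),(487,127)],"LL":[(42,146),(160,126),(170,185),(55,204)],"RR":[(600,43),(724,24),(737,78),(612,98)]}
S={"spare":[(176,278),(234,271),(248,347),(190,353)],"L":[(503,92),(552,87),(574,143),(525,150)],"R":[(558,242),(614,237),(645,312),(600,318)],"RR":[(600,329),(660,324),(690,412),(638,416)]}
for n,D,k,o in(("top",T,3.15,(185,80)),("side",S,3.2,(155,130))):
  for b,c in D.items():
    P=ray(n,A(c,k,o),.1 if b=="spare" else .106)[:,:2]
    e=[np.linalg.norm(P[i]-P[(i+1)%4]) for i in range(4)]
    v=(P[0]+P[3]-P[1]-P[2]) if n=="top" else (P[0]+P[1]-P[2]-P[3])
    print(n,b,P.mean(0),"edges",np.array(e),"yaw of +y axis deg",np.degrees(np.arctan2(-v[0],v[1])))
for c in [(5,187),(745,157),(22,285)]: print("channel",ray("top",A([c],3.15,(185,80)),.014))
E
```

```text
top spare [ 0.4335 -0.1701] edges [0.0596 0.0292 0.0583 0.0297] yaw of +y axis deg 7.642359479146957
top L [ 0.6264 -0.0176] edges [0.0576 0.0289 0.0585 0.0306] yaw of +y axis deg 3.8374360622887695
top R [ 0.6347 -0.1583] edges [0.0575 0.0278 0.0559 0.0291] yaw of +y axis deg 4.727195353098106
top LL [0.6185 0.0512] edges [0.0574 0.0301 0.0554 0.0299] yaw of +y axis deg 3.7986058215418255
top RR [ 0.6421 -0.2243] edges [0.0617 0.0283 0.0618 0.0287] yaw of +y axis deg 3.18204181438476
side spare [ 0.4347 -0.1695] edges [0.0303 0.0569 0.0285 0.0558] yaw of +y axis deg 7.097052121202726
side L [ 0.6268 -0.0181] edges [0.0309 0.0569 0.0299 0.0584] yaw of +y axis deg 3.122863830386934
side R [ 0.6366 -0.159 ] edges [0.0308 0.0585 0.0238 0.0599] yaw of +y axis deg 6.664387099671867
side RR [ 0.6435 -0.2263] edges [0.0308 0.0594 0.025  0.0589] yaw of +y axis deg 2.875869563953517
channel [[0.6449 0.1133 0.014 ]]
channel [[ 0.6185 -0.2888  0.014 ]]
channel [[0.5892 0.1083 0.014 ]]
```

```bash
cat >> h.py <<'E'
from scipy.spatial.transform import Rotation as Ro
def go(x,y,z,a):
    "tool-frame shift and turn to TCP x,y,z, pointing down with tool y at angle a deg"
    o=ctrl.get_obs();R=Ro.from_quat(o["eef_rot"],scalar_first=True)
    c,s=np.cos(np.radians(a)),np.sin(np.radians(a))
    G=Ro.from_matrix(np.array([[-s,c,0],[c,s,0],[0,0,-1.]]).T)
    print(o["time_s"],np.round(R.inv().apply(np.array([x,y,z])-o["eef_pos"]),4),np.round((R.inv()*G).as_rotvec(),4),"pos",o["eef_pos"].round(4),"F",o["wrist_force"].round(1),"open",round(o["opening"],3),round(o["grasp_force"],1))
E
python3 -c "
from h import *
go(.434,-.170,.24,7.4)"
```

```text
0.1 [ 0.3655 -0.2854  0.0636] [-1.0000e-03 -1.3000e-03 -1.4042e+00] pos [ 0.1676 -0.5497  0.3031] F [ 0.3  0.7 -0.6] open 0.999 0.0
```

{"op": "carry_out", "data": {
  "steps": [0.026,-0.02,0.0,0,0,-0.1,1,0.052,-0.04,0.0,0,0,-0.2,1,0.078,-0.061,0.0,0,0,-0.3,1,0.104,-0.081,0.0,0,0,-0.4,1,0.131,-0.102,0.0,0,0,-0.5,1,0.157,-0.122,0.01,0,0,-0.6,1,0.183,-0.143,0.02,0,0,-0.7,1,0.209,-0.163,0.03,0,0,-0.8,1,0.235,-0.183,0.04,0,0,-0.9,1,0.261,-0.204,0.05,0,0,-1.0,1,0.287,-0.224,0.055,0,0,-1.1,1,0.313,-0.244,0.06,0,0,-1.2,1,0.339,-0.265,0.063,0,0,-1.3,1,0.366,-0.285,0.063,0,0,-1.404,1,0.366,-0.285,0.063,0,0,-1.404,1,0.366,-0.285,0.063,0,0,-1.404,1]
}}

```text
time_s: 1.7
eef_pos: [0.4346, -0.1702, 0.2406]
eef_rot: [-0.0, 0.66, 0.752, -0.0]
wrist_force: [-1.0, 0.8, 0.8]
opening: 0.997
grasp_force: 0.0
```

```bash
python3 -c "
from h import *
import cv2
go(.434,-.170,.122,7.4)
t=ctrl.camera('side')[:,:,::-1]
cv2.imwrite('pics/s2.png',cv2.resize(t[90:315,120:380],None,fx=2.6,fy=2.6,interpolation=cv2.INTER_CUBIC))"
```

```text
1.7 [ 0.0002 -0.0005  0.1186] [-0.0008 -0.0002  0.0007] pos [ 0.4346 -0.1702  0.2406] F [-1.   0.8  0.8] open 0.997 0.0
```

View pics/s2.png

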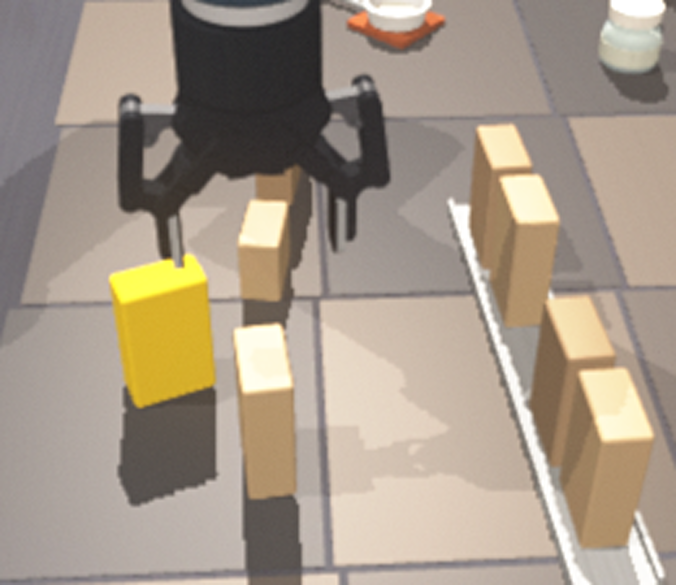

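The fingers straddle the brick. The yellow brick is close to the near finger, so I'll check the clearance before descending.

```bash
python3 -c "
from h import *
np.set_printoptions(precision=4,suppress=True)
A=lambda a:(np.array(a)+.5)/2.6-.5+[120,90]
print(ray('side',A([(112,280),(195,262),(208,287),(120,301)]),.1))
print(ray('side',A([(137,405),(213,382)]),0))
t=ctrl.camera_params('top')
print(ray('top',[(310,279),(332,272),(341,287),(320,294)],.1)); print(ray('top',[(352,303),(331,316)],0))
d=np.radians(7.4);u=np.array([np.cos(d),np.sin(d)]);v=np.array([-u[1],u[0]])
print([np.array([.434,-.17])-k*u+j*v for k in(.057,) for j in(-.011,.011)])"
```

```text
[[ 0.3343 -0.09    0.1   ]
 [ 0.3886 -0.0731  0.1   ]
 [ 0.3983 -0.1002  0.1   ]
 [ 0.3416 -0.1119  0.1   ]]
[[ 0.3421 -0.1084  0.    ]
 [ 0.395  -0.0876  0.    ]]
[[ 0.3877 -0.0587  0.1   ]
 [ 0.3941 -0.0912  0.1   ]
 [ 0.3719 -0.101   0.1   ]
 [ 0.3655 -0.0701  0.1   ]]
[[ 0.3434 -0.1314  0.    ]
 [ 0.3268 -0.0948  0.    ]]
[array([ 0.3789, -0.1882]), array([ 0.3761, -0.1664])]
```

The near finger's closest edge is at y ≈ -0.166, while the yellow brick stays above about -0.13, so it clears. I'll descend and close.

{"op": "carry_out", "data": {
  "steps": [0,0,0.03,0,0,0,1,0,0,0.06,0,0,0,1,0,0,0.085,0,0,0,1,0,0,0.105,0,0,0,1,0,0,0.118,0,0,0,1,0,0,0.118,0,0,0,1,0,0,0.118,0,0,0,0.6,0,0,0.118,0,0,0,0.45,0,0,0.118,0,0,0,0.4,0,0,0.118,0,0,0,0.35,0,0,0.118,0,0,0,0.3,0,0,0.118,0,0,0,0.2,0,0,0.118,0,0,0,0.1,0,0,0.118,0,0,0,0,0,0,0.118,0,0,0,0,0,0,0.118,0,0,0,0,0,0,0.118,0,0,0,0]
}}

```text
time_s: 3.45
eef_pos: [0.4351, -0.1711, 0.1238]
eef_rot: [0.001, 0.66, 0.751, -0.0]
wrist_force: [-2.5, -0.3, 5.6]
opening: 0.368
grasp_force: 59.1
```

```bash
python3 -c "
from h import *
go(.434,-.170,.28,7.4)"
```

```text
3.45 [ 0.001  -0.0009 -0.1562] [0.0009 0.0012 0.0002] pos [ 0.4351 -0.1711  0.1238] F [-2.5 -0.3  5.6] open 0.368 59.1
```

{"op": "carry_out", "data": {
  "steps": [0,0,-0.015,0,0,0,0,0,0,-0.04,0,0,0,0,0,0,-0.07,0,0,0,0,0,0,-0.1,0,0,0,0,0,0,-0.125,0,0,0,0,0.002,0.005,-0.14,0,0,0,0,0.006,0.02,-0.145,0,0,0.01,0,0.012,0.045,-0.145,0,0,0.02,0,0.02,0.07,-0.145,0,0,0.03,0,0.027,0.095,-0.145,0,0,0.04,0,0.034,0.12,-0.145,0,0,0.05,0,0.041,0.145,-0.145,0,0,0.056,0,0.047,0.17,-0.145,0,0,0.056,0,0.052,0.188,-0.145,0,0,0.056,0,0.056,0.2,-0.145,0,0,0.056,0,0.057,0.205,-0.145,0,0,0.056,0,0.057,0.205,-0.145,0,0,0.056,0,0.057,0.205,-0.145,0,0,0.056,0]
}}

```text
time_s: 5.25
eef_pos: [0.6299, -0.0881, 0.2676]
eef_rot: [-0.0, 0.681, 0.732, -0.0]
wrist_force: [0.8, -0.6, -3.7]
opening: 0.367
grasp_force: 60.5
```

```bash
python3 -c "
from h import *
import cv2
go(.631,-.088,.16,4.2)
t=ctrl.camera('side')[:,:,::-1]
cv2.imwrite('pics/s3.png',cv2.resize(t[90:315,200:420],None,fx=2.6,fy=2.6,interpolation=cv2.INTER_CUBIC))
t=ctrl.camera('top')[:,:,::-1]
cv2.imwrite('pics/t3.png',cv2.resize(t[40:240,185:435],None,fx=3,fy=3,interpolation=cv2.INTER_CUBIC))"
```

```text
5.25 [-0.      0.0012  0.1076] [-0.0011 -0.0002 -0.0006] pos [ 0.6299 -0.0881  0.2676] F [ 0.8 -0.6 -3.7] open 0.367 60.5
```

View pics/s3.png

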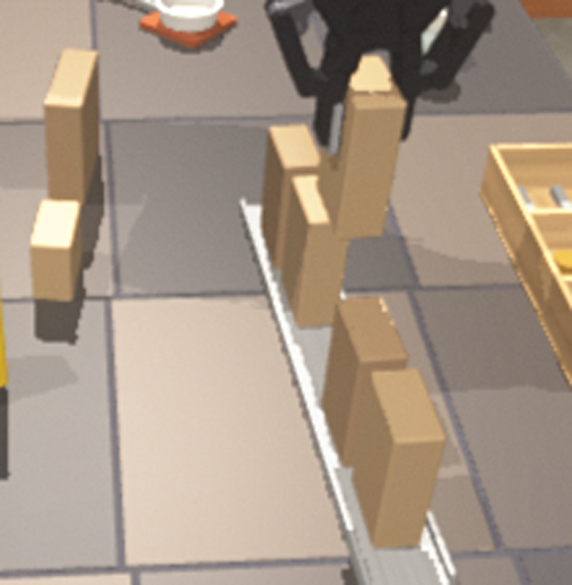

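View pics/t3.png

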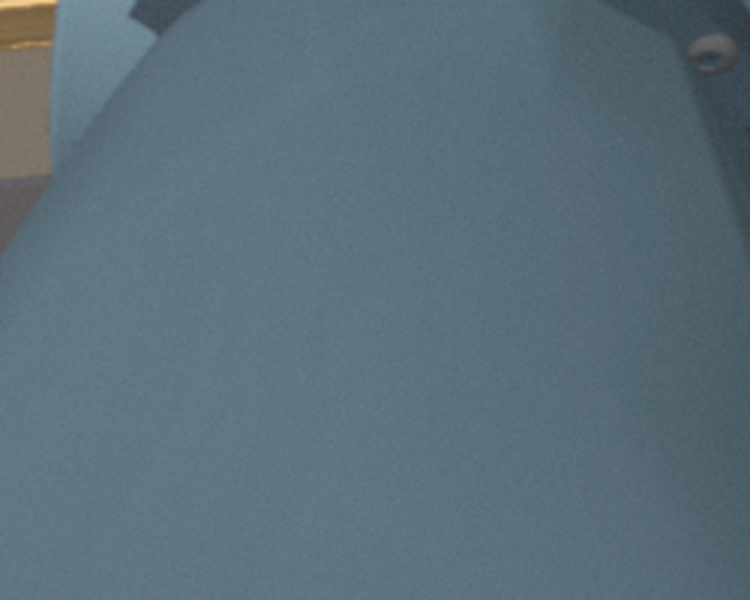

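The top view is blocked by the arm. In the side crop the held brick's near face has its top edge at about (351,93)-(406,97) and its bottom edge at about (338,236)-(384,235). I'll compare these with the prediction.

```bash
python3 -c "
from h import *
np.set_printoptions(precision=4,suppress=True)
A=lambda a:(np.array(a)+.5)/2.6-.5+[200,90]
d=np.radians(4.2);u=np.array([np.cos(d),np.sin(d)]);v=np.array([-u[1],u[0]])
C=np.array([.6299,-.0881])
for z,p in((.244,[(351,93),(406,97)]),(.144,[(338,236),(384,235)])):
    P=ray('side',A(p),z)[:,:2]; print(z,(P-C)@np.array([u,v]).T)
for c,p in(((.6264+.0004,-.0178),[(300,231),(345,229)]),((.6355,-.1585),[(341,347),(405,357)])):
    P=ray('side',A(p),.106)[:,:2]; print((P-c)@np.array([u,v]).T)
im=ctrl.camera('side')
import cv2
t=im[90:200,305:385,::-1]
cv2.imwrite('pics/s4.png',cv2.resize(t,None,fx=5.4,fy=5.4,interpolation=cv2.INTER_CUBIC))"
```

```text
0.244 [[-0.0145 -0.0124]
 [ 0.017  -0.0205]]
0.144 [[-0.0134 -0.0224]
 [ 0.0165 -0.0248]]
[[-0.0235 -0.036 ]
 [ 0.0086 -0.0374]]
[[-0.024  -0.0152]
 [ 0.0131 -0.0288]]
```

View pics/s4.png

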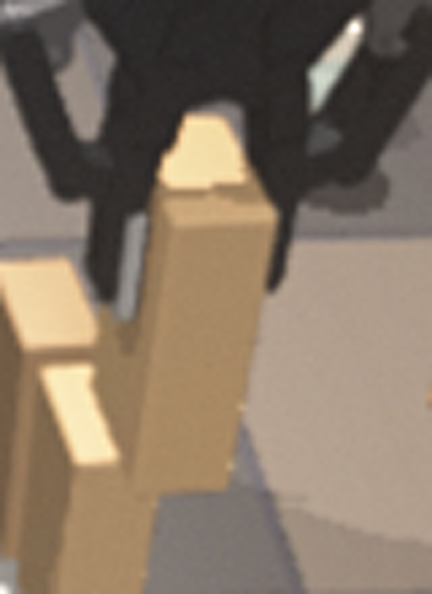

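The line I read as the top edge was a shadow. In this crop the true near edge is (168,223)-(274,217) at the top and (137,489)-(229,489) at the bottom.

```bash
python3 -c "
from h import *
np.set_printoptions(precision=4,suppress=True)
A=lambda a:(np.array(a)+.5)/5.4-.5+[305,90]
d=np.radians(4.2);u=np.array([np.cos(d),np.sin(d)]);v=np.array([-u[1],u[0]])
C=np.array([.6299,-.0881])
for z,p in((.244,[(168,223),(274,217)]),(.144,[(137,489),(229,489)])):
    P=ray('side',A(p),z)[:,:2]; print(z,(P-C)@np.array([u,v]).T)
"
```

```text
0.244 [[-0.0172 -0.0282]
 [ 0.0138 -0.0284]]
0.144 [[-0.0127 -0.0216]
 [ 0.0158 -0.0249]]
```

```bash
python3 -c "
from h import *
np.set_printoptions(precision=4,suppress=True)
A=lambda a:(np.array(a)+.5)/3.2-.5+[155,130]
for n,t,b,z,s in(('spare',[(190,353),(248,347)],[(196,487),(251,481)],0,7.4),('RR',[(638,416),(690,412)],[(605,545),(660,545)],.006,4.2)):
  d=np.radians(s);R=np.array([[np.cos(d),np.sin(d)],[-np.sin(d),np.cos(d)]])
  a=ray('side',A(t),z+.1)[:,:2]@R.T;b=ray('side',A(b),z)[:,:2]@R.T
  print(n,'bottom-top',(b-a))
"
```

```text
spare bottom-top [[-0.0013  0.0002]
 [-0.0005 -0.0001]]
RR bottom-top [[-0.001   0.0038]
 [ 0.0021  0.0008]]
```

The held brick sits about 2 mm to the +y side of the gripper centre, possibly with a slight lean. I'll correct by -2 mm, lower it to about 12 mm above the floor and recheck.

{"op": "carry_out", "data": {
  "steps": [-0.001,0.001,0.005,0,0,0,0,-0.002,0.001,0.01,0,0,0,0,-0.002,0.001,0.022,0,0,0,0,-0.002,0.001,0.034,0,0,0,0,-0.002,0.001,0.046,0,0,0,0,-0.002,0.001,0.058,0,0,0,0,-0.002,0.001,0.07,0,0,0,0,-0.002,0.001,0.082,0,0,0,0,-0.002,0.001,0.094,0,0,0,0,-0.002,0.001,0.106,0,0,0,0,-0.002,0.001,0.115,0,0,0,0,-0.002,0.001,0.122,0,0,0,0,-0.002,0.001,0.126,0,0,0,0,-0.002,0.001,0.126,0,0,0,0,-0.002,0.001,0.126,0,0,0,0]
}}

```text
time_s: 6.9
eef_pos: [0.6321, -0.0898, 0.1423]
eef_rot: [0.0, 0.681, 0.732, 0.0]
wrist_force: [0.3, -0.5, -3.4]
opening: 0.367
grasp_force: 60.4
```

```bash
python3 -c "
from h import *
import cv2
go(.631,-.088,.13,4.2)
t=ctrl.camera('side')[:,:,::-1]
cv2.imwrite('pics/s5.png',cv2.resize(t[155:275,285:385],None,fx=5,fy=5,interpolation=cv2.INTER_CUBIC))"
```

```text
6.9 [ 0.0019 -0.0009  0.0123] [ 0.0007  0.0003 -0.0003] pos [ 0.6321 -0.0898  0.1423] F [ 0.3 -0.5 -3.4] open 0.367 60.4
```

View pics/s5.png

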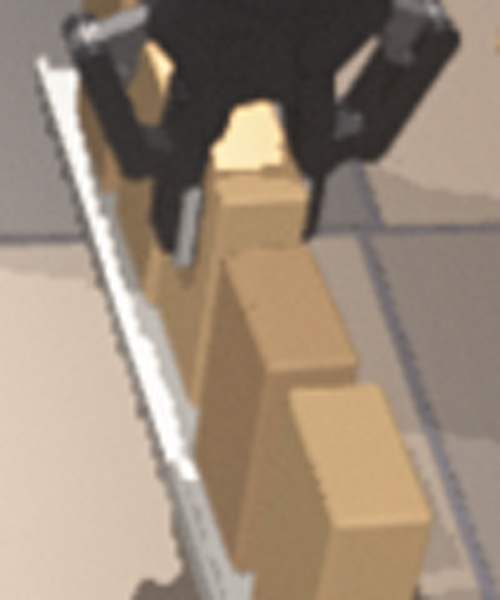

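The held brick's near top edge is at about (215,208)-(305,202). The right neighbour's top face is (222,256), (310,246), (355,362), (268,373). I'll compute the relative offsets.

```bash
python3 -c "
from h import *
np.set_printoptions(precision=4,suppress=True)
A=lambda a:(np.array(a)+.5)/5-.5+[285,155]
d=np.radians(4.2);R=np.array([[np.cos(d),np.sin(d)],[-np.sin(d),np.cos(d)]])
h=ray('side',A([(215,208),(305,202)]),.1185)[:,:2]@R.T
r=ray('side',A([(222,256),(310,246),(355,362),(268,373)]),.106)[:,:2]@R.T
rr=ray('side',A([(430,521),(333,528)]),.106)[:,:2]@R.T
print(h,r,rr,'gap',R@[.631,-.088],'tcp',R@[.6321,-.0898])
"
```

```text
[[ 0.6051 -0.1666]
 [ 0.6364 -0.1671]] [[ 0.6062 -0.1772]
 [ 0.6374 -0.1756]
 [ 0.6355 -0.2335]
 [ 0.6062 -0.2351]] [[ 0.6372 -0.3034]
 [ 0.6075 -0.3026]] gap [ 0.6229 -0.134 ] tcp [ 0.6238 -0.1359]
```

It is close to centred, so I'll add 1 mm toward +y and lower the last 12 mm slowly while watching the force.

{"op": "carry_out", "data": {
  "steps": [0.001,-0.0005,0.002,0,0,0,0,0.001,-0.0005,0.004,0,0,0,0,0.001,-0.0005,0.006,0,0,0,0,0.001,-0.0005,0.008,0,0,0,0,0.001,-0.0005,0.009,0,0,0,0,0.001,-0.0005,0.01,0,0,0,0,0.001,-0.0005,0.0105,0,0,0,0,0.001,-0.0005,0.011,0,0,0,0,0.001,-0.0005,0.011,0,0,0,0]
}}

```text
time_s: 7.85
eef_pos: [0.6312, -0.0888, 0.1308]
eef_rot: [-0.0, 0.681, 0.732, -0.0]
wrist_force: [0.2, 0.2, -4.0]
opening: 0.364
grasp_force: 60.4
```

{"op": "carry_out", "data": {
  "steps": [0,0,0.0005,0,0,0,0,0,0,0.001,0,0,0,0,0,0,0.0013,0,0,0,0,0,0,0.0013,0,0,0,0]
}}

```text
time_s: 8.25
eef_pos: [0.6313, -0.0888, 0.1299]
eef_rot: [0.0, 0.681, 0.732, 0.0]
wrist_force: [-0.8, 0.3, -1.1]
opening: 0.365
grasp_force: 60.7
```

{"op": "carry_out", "data": {
  "steps": [0,0,0.0004,0,0,0,0,0,0,0.0008,0,0,0,0,0,0,0.0008,0,0,0,0]
}}

```text
time_s: 8.55
eef_pos: [0.6313, -0.0888, 0.1299]
eef_rot: [0.0, 0.681, 0.732, -0.0]
wrist_force: [-4.4, 1.1, 6.4]
opening: 0.367
grasp_force: 61.5
```

Contact came at the expected height (+6 mm, the channel floor). I'll release slowly.

{"op": "carry_out", "data": {
  "steps": [0,0,0,0,0,0,0.38,0,0,0,0,0,0,0.4,0,0,0,0,0,0,0.43,0,0,0,0,0,0,0.47,0,0,0,0,0,0,0.55,0,0,0,0,0,0,0.7,0,0,0,0,0,0,0.85,0,0,0,0,0,0,0.85,0,0,0,0,0,0,0.85,0,0,-0.01,0,0,0,0.85,0,0,-0.03,0,0,0,0.85,0,0,-0.06,0,0,0,0.85,0,0,-0.09,0,0,0,0.85,0,0,-0.12,0,0,0,0.85,0,0,-0.15,0,0,0,0.85]
}}

```text
time_s: 10.05
eef_pos: [0.6311, -0.0888, 0.281]
eef_rot: [0.0, 0.681, 0.732, 0.0]
wrist_force: [0.5, -0.4, -0.6]
opening: 0.853
grasp_force: 0.0
```

{"op": "carry_out", "data": {
  "steps": [0,-0.03,0,0,0,0,0.85,0,-0.07,0,0,0,0,0.85,0,-0.11,0,0,0,0,0.85,0,-0.15,0,0,0,0,0.85,0,-0.19,0,0,0,0,0.85,-0.03,-0.22,0,0,0,0,0.85,-0.07,-0.23,0,0,0,0,0.85,-0.11,-0.23,0,0,0,0,0.85,-0.15,-0.23,0,0,0,0,0.85,-0.19,-0.23,0,0,0,0,0.85,-0.23,-0.23,0,0,0,0,0.85,-0.23,-0.23,0,0,0,0,0.85]
}}

```text
time_s: 11.25
eef_pos: [0.4183, -0.3394, 0.2797]
eef_rot: [0.001, 0.682, 0.731, -0.001]
wrist_force: [-0.1, 0.5, -1.2]
opening: 0.85
grasp_force: 0.0
```

```bash
python3 -c "
from h import *
import cv2
a=ctrl.camera('top')[:,:,::-1][80:190,185:435];b=ctrl.camera('side')[:,:,::-1][155:320,285:385]
a=cv2.resize(a,None,fx=2,fy=2,interpolation=cv2.INTER_CUBIC);b=cv2.resize(b,None,fx=3,fy=3,interpolation=cv2.INTER_CUBIC)
o=np.zeros((495,800,3),np.uint8);o[:220,:500]=a;o[:495,500:]=b
cv2.imwrite('pics/f.png',o);print(ctrl.get_obs()['time_s'])"
```

```text
11.35
```

View pics/f.png

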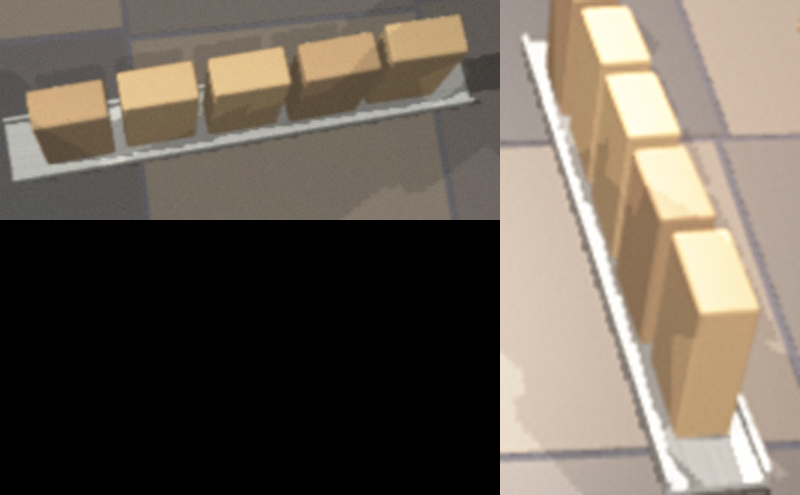

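The brick stands upright in line with the row. Its top face spans x ≈209–289 in the top crop, with gaps of about 13 and 11 px to its neighbours, and neither neighbour has moved.

```bash
python3 -c "
from bench import ctrl
print(ctrl.hand_in())"
```

```text
the job is handed in; nothing more can be done
None
```

The spare brick is standing upright in the gap, in line with the row and about midway between its neighbours; it's released, the arm is clear, and the job was handed in at about 11.4 s (limit 38 s).

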